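# Find the rattling specimen box and hold it over the pan

## Task

A loose steel disc has been left in one of the three sealed black specimen boxes in the rack; the other two are packed in foam. Going from left to right as you face the bench, lift each box out of its slot, shake it end to end to feel whether something rolls and rattles in it, and stand it back in the slot. Then take out the one that rattles and finish while holding it, still and upright, a little above the middle of the empty brass sieve pan in front of you on the right, clear of the pan's rim, ready to be opened there; leave the other two boxes in the rack and do not knock the brass weights about.

Things in the scene. Friction and masses are not known exactly. Their poses are not given: they have to be found in the camera images.
- case_a: one of three identical sealed black plastic boxes, 131 long x 26 thick x 67 mm high as it stands on edge in the rack, 0.28 to 0.36 kg. Origin: centre of its underside; x along the length, y across the thickness, z up. Contents bedded in foam (hardly any play), or the loose steel disc (46 mm, 0.2 kg) that rolls up to 77 mm along x, to the lower end. Which one varies; weight does not tell
- case_b: one of three identical sealed black plastic boxes, 131 long x 26 thick x 67 mm high as it stands on edge in the rack, 0.28 to 0.36 kg. Origin: centre of its underside; x along the length, y across the thickness, z up. Contents bedded in foam (hardly any play), or the loose steel disc (46 mm, 0.2 kg) that rolls up to 77 mm along x, to the lower end. Which one varies; weight does not tell
- case_c: one of three identical sealed black plastic boxes, 131 long x 26 thick x 67 mm high as it stands on edge in the rack, 0.28 to 0.36 kg. Origin: centre of its underside; x along the length, y across the thickness, z up. Contents bedded in foam (hardly any play), or the loose steel disc (46 mm, 0.2 kg) that rolls up to 77 mm along x, to the lower end. Which one varies; weight does not tell
- case_rack: rack fixed to the bench, aluminium base plate 170 x 252 mm, 10 mm thick, with three slots 85 mm apart along its y; origin under its centre, x along the slots (away from the robot), y to the left. Each slot: grey side cheeks 31 mm apart with flared lips, 27 mm above the slot floor; end stops 141 mm apart inside, 18 mm high
- slot_left (a point): left slot of the rack: the point on its floor, 10 mm above the bench, where a seated box's origin lies; axes as the rack. A seated box is free to be gripped across its thickness from 35 to 67 mm above this point
- slot_middle (a point): middle slot of the rack: the point on its floor, 10 mm above the bench, where a seated box's origin lies; axes as the rack. A seated box is free to be gripped across its thickness from 35 to 67 mm above this point
- slot_right (a point): right slot of the rack: the point on its floor, 10 mm above the bench, where a seated box's origin lies; axes as the rack. A seated box is free to be gripped across its thickness from 35 to 67 mm above this point
- catch_pan: empty brass-coloured sieve pan with a dark floor, open at the top, 213 mm across, rim 58 mm high, standing on the bench to the right of the rack; origin under its centre, z up. (A similar pan, under a sieve and lid, stands far back on the left: not that one.)
- weight: bystander: loose brass balance weight with a knob, 30 mm round, 40 mm high, on the bench behind the rack; origin under its centre
- weight_small: bystander: smaller loose brass balance weight near it, 24 mm round, 32 mm high; origin under its centre
- mould: bystander: dark red tube mould with a steel punch on top, 70 mm round, 168 mm high, standing between the robot and the pan; origin under its centre

How it is judged:
By the outcome, as a careful person would: the job done as asked, in the order asked, and still so for the second after the job is handed in, while the arm keeps its last pose, push and grip.
It also fails if it takes over 72 s, if anything falls off the work surface, if the arm or the gripper's body presses on something with over 40 N, if the wrist force passes 120 N, or if a joint passes its speed limit or range.

## Robot

A 6-joint arm with a two-finger parallel gripper is mounted at the origin on a cart in front of the work surface, level with it; the furniture and walls round the work are solid. World frame = base frame: x ahead of the robot, y to its left, z up, the work surface at z = 0. Lengths are in m, angles in rad, forces in N, time in s.
With the tool pointing down it reaches from about 0.3 to 0.825 m from the base axis. Payload 5.4 kg.
Tool frame: the origin (TCP) lies at the very end of the fingers, on their centre line; the grasp point (between the pads) lies 19 mm behind it; z points along the fingers, y is the line along which they close (so a half turn about z gives the same grasp; the last joint's range is limited). The gripper opens to 92 mm and grips with 3 to 60 N. Pads are 20 mm wide; open, the fingers measure 128 mm over their backs; the gripper's body (75 mm by 189 mm) begins 69 mm behind the grasp point.
Start: joints at [1.109, 0.158, 1.597, -0, 1.386, -0.21], TCP at [0.143, 0.557, 0.215] pointing down, gripper open.
Joint ranges: [-2.91, 2.91], [-0.94, 2.29], [0.18, 2.7], [-1.29, 4.43], [0.17, 2.64], [-3, 3]. Speed limits (rad/s): [2.57, 2.57, 3.14, 3.14, 3.14, 3.14].

## Interface

Orientations are given as [roll, pitch, yaw] about the fixed x, y, z axes, in that order (R = Rz(yaw) Ry(pitch) Rx(roll)).
In Python, from cell import env, viewer gives the robot as it stands.
- The arm moves only by the shell command python3 -m creep 'ROWS'. ROWS is JSON, one flat list of numbers, 5 for each row, row after row: the shift along the tool's x, y, z in m, then the turn about the tool's z in degrees, then the opening, from 0 (shut) to 1 (fully open). In form: [x, y, z, spin, jaw, x, y, z, spin, jaw, ...]. A call has 1 to 10 rows; each row shifts and turns the commanded pose from where the row before left it, along the tool's axes as they then stand; what a row does not reach is not made up. A row lasts 1/12 s, in which the tool goes at most 41.7 mm and 7.16 degrees, less where a joint would pass 70% of its speed; a pose out of reach is approached as far as the arm can. A call is refused whole if a number of a shift passes 0.0417 or a number of a turn 7.16, either way. A call with a gripper value outside its range is refused whole. The fingers move at their own pace and stop on an object; the grip force is fixed at half the most. Time passes only in rows, so rows that do not move let the fingers close. It gives the time, the measured TCP pose, the force, the opening and the grip force at its end, in the units of the state.
- env.read_state(): the state, without advancing time (a new reading comes with each control period).
- viewer.get_image(name): name is "scene" or "top" or "wrist"; returns the picture (384x512x3 uint8, red, green, blue); there is no depth.
- viewer.calibration(name): a dict with "fov_y" (degrees; the focal length in pixels is half the picture's height over the tangent of half this angle, whatever the lens; pixels are square), "cx", "cy" (the principal point, pixels), "dist" ([k1, k2, p1, p2, k3] as OpenCV has them; the pictures are not rectified), "cam_to_world" (4x4, takes a point from camera to world coordinates). Camera axes: x right, y up, looking along -z (the intrinsics and any distortion apply to the point x, -y, -z); pixel columns grow to the right and rows downward; lengths in m; the calibration is good to about 2 mm. A picture is of the moment at which its call begins: read the wrist's pose just before it. calibration takes no time and is no camera call; for the wrist camera it gives the pose at the moment of the call.
- env.close_job(): hands the job in; it is judged then, once.
The state is a dict: "time": time; "q": joint angles; "joint_vel": joint speeds; "effort": joint torques, N m; "eef_pos": TCP position; "ee_rot": TCP orientation; "wrist_force": force on the tool from outside, world axes, zero at the start; "ft_torque": the same for the moment, N m; "opening": finger opening in m; "grasp_force": force on a finger pad.
Only numpy, scipy, OpenCV 4.12 (cv2) and the standard library are available. Lean on these libraries where they do the work, as an engineer would, in place of code of your own. Each camera call takes 0.05 s, during which the arm holds its last target. There are 200 camera calls.

## Working session

There is one attempt and no reset: what is moved stays moved. The work goes in short steps, Python scripts to look and compute and a shell command to move; the robot and the scene stay as the last step left them, time stands still between calls to the robot, and variables do not carry over. Pictures are saved under pics/ and viewed, at most 10 in all, crops included, and the job is handed in when it is done.

```bash
mkdir -p pics; ls
python3 - <<'E'
from cell import env, viewer
import cv2, numpy as np, json
s=env.read_state(); print(s)
for n in ["scene","top","wrist"]:
    c=viewer.calibration(n); print(n,{k:np.round(np.array(v),4).tolist() for k,v in c.items()})
    cv2.imwrite(f"pics/{n}0.png",viewer.get_image(n)[:,:,::-1])
E
```

```text
pics
{'time': 0.0, 'q': array([ 1.10891463e+00,  1.59046542e-01,  1.59818708e+00,  2.46791295e-05,
        1.38617676e+00, -2.10091825e-01]), 'joint_vel': array([ 0.00072593,  0.00110401,  0.00051775,  0.00162064, -0.00224695,
        0.00187385]), 'effort': array([ 9.01390085e-04, -3.85564971e+01, -3.22110486e+01,  7.03233154e-02,
        3.74868640e-02, -1.31885045e-04]), 'eef_pos': array([0.14298889, 0.55631755, 0.21364293]), 'ee_rot': array([-3.13981996e+00, -4.02803230e-04,  2.88979787e+00]), 'wrist_force': array([-0.2022785 , -0.91136063, -0.91140433]), 'ft_torque': array([-0.01863836,  0.01640847,  0.04429301]), 'grasp_force': 0.0, 'opening': 0.09166596545087562}
scene {'fov_y': 57.7109, 'cx': 262.6346, 'cy': 192.9987, 'dist': [0.0312, 0.0, 0.0, 0.0, 0.0], 'cam_to_world': [[0.9039, 0.2387, -0.3549, 0.1833], [-0.4276, 0.5209, -0.7388, -0.7453], [0.0085, 0.8196, 0.5729, 0.6081], [0.0, 0.0, 0.0, 1.0]]}
top {'fov_y': 46.8551, 'cx': 259.235, 'cy': 186.8618, 'dist': [-0.1329, 0.0, 0.0, 0.0, 0.0], 'cam_to_world': [[0.0232, 0.9851, -0.1704, 0.2869], [-0.9993, 0.0276, 0.0235, -0.0072], [0.0279, 0.1697, 0.9851, 1.4244], [0.0, 0.0, 0.0, 1.0]]}
wrist {'fov_y': 64.4905, 'cx': 258.3127, 'cy': 191.0914, 'dist': [-0.0308, 0.0, 0.0, 0.0, 0.0], 'cam_to_world': [[0.2487, -0.9418, -0.2261, 0.081], [0.9686, 0.2413, 0.0603, 0.5723], [-0.0022, -0.234, 0.9722, 0.3834], [0.0, 0.0, 0.0, 1.0]]}
```

View pics/top0.png

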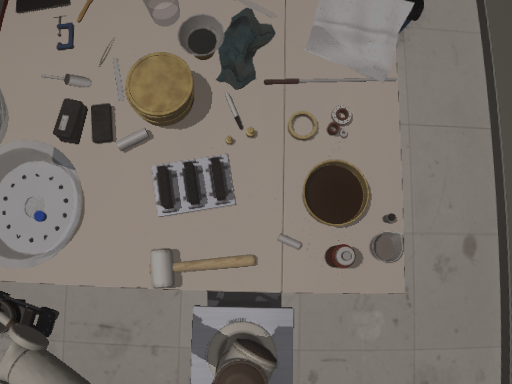

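View pics/scene0.png

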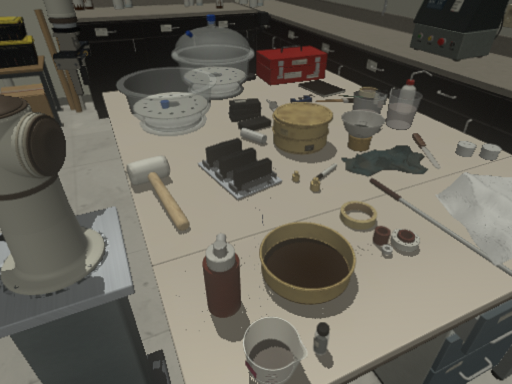

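The top view shows the rack at about (193,185) with boxes at columns 165, 192 and 219. The pan is at (336,193), the mould at (341,256), and the weights at (251,132) and (229,140). The scene view shows the same objects, with the boxes around (220,165) and the pan at (307,260). I'll enlarge both for measurement.

```bash
cat > h.py <<'E'
import cv2, numpy as np
from cell import env, viewer
def ray(c,uv):
    f=192/np.tan(np.radians(c["fov_y"])/2)
    K=np.array([[f,0,c["cx"]],[0,f,c["cy"]],[0,0,1.]])
    p=cv2.undistortPoints(np.array([[uv]],float),K,np.array(c["dist"],float))[0,0]
    T=np.array(c["cam_to_world"]); d=T[:3,:3]@[p[0],-p[1],-1]
    return T[:3,3],d/np.linalg.norm(d)
def onz(c,uv,z):
    o,d=ray(c,uv); return o+d*(z-o[2])/d[2]
def tri(views):
    A=0;b=0
    for c,uv in views:
        o,d=ray(c,uv); P=np.eye(3)-np.outer(d,d); A=A+P; b=b+P@o
    x=np.linalg.solve(A,b)
    return x,[1e3*np.linalg.norm(np.cross(x-ray(c,uv)[0],ray(c,uv)[1])) for c,uv in views]
def proj(c,X):
    f=192/np.tan(np.radians(c["fov_y"])/2)
    K=np.array([[f,0,c["cx"]],[0,f,c["cy"]],[0,0,1.]])
    T=np.linalg.inv(np.array(c["cam_to_world"])); p=T[:3,:3]@X+T[:3,3]
    q=cv2.projectPoints(np.array([[p[0],-p[1],-p[2]]]),np.zeros(3),np.zeros(3),K,np.array(c["dist"],float))[0].ravel(); return q
E
python3 - <<'E'
import cv2, numpy as np
from h import *
a=cv2.imread("pics/top0.png")[145:225,145:245]; b=cv2.imread("pics/scene0.png")[135:205,190:290]
cv2.imwrite("pics/c1.png",np.vstack([cv2.resize(a,None,fx=5,fy=5,interpolation=2)[:400],]) )
a=cv2.resize(a,(500,400),interpolation=2); 
cv2.imwrite("pics/c1.png",cv2.resize(np.hstack([a[:, :],cv2.resize(b,(571,400),interpolation=2)]),(800,299)))
c=viewer.calibration("top"); s=viewer.calibration("scene")
print("pan rim", onz(c,(336,193),.058), "L/R",onz(c,(303,193),.058),onz(c,(369,193),.058))
print("mould top",tri([(c,(345,256)),(s,(221,238))]))
for n,u,v in [("w",(251,132),(315,184)),("ws",(229,140),(296,175))]: print(n,onz(c,u,.02), tri([(c,u),(s,v)]))
for u in [(165,187),(192,184),(219,178)]: print(onz(c,u,.077))
E
```

```text
pan rim [ 0.51035489 -0.28217356  0.058     ] L/R [ 0.5075174  -0.17751658  0.058     ] [ 0.51320444 -0.38839998  0.058     ]
mould top (array([ 0.31612198, -0.2849039 ,  0.17582565]), [np.float64(4.686621086969889), np.float64(4.686621086969804)])
w [ 0.7122765  -0.00935816  0.02      ] (array([ 0.7132354 , -0.00974758,  0.01975905]), [np.float64(0.9327118564880515), np.float64(0.9327118564881552)])
ws [0.68281878 0.06199292 0.02      ] (array([0.68541463, 0.06115788, 0.01883119]), [np.float64(2.3676514246960583), np.float64(2.367651424696143)])
[0.51132876 0.25152149 0.077     ]
[0.52305851 0.1683692  0.077     ]
[0.54423266 0.08573252 0.077     ]
```

View pics/c1.png

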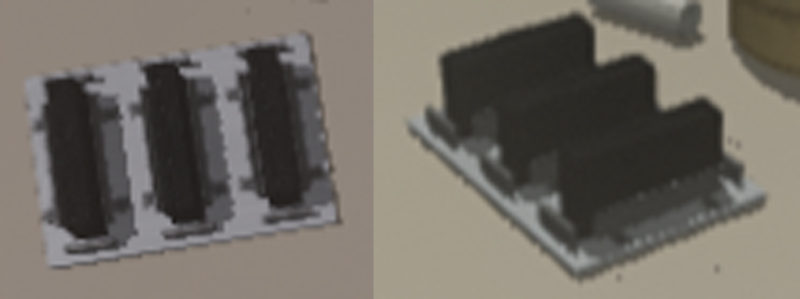

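The crop shows the rack plate corners at (25,78), (310,33), (341,222) and (48,267) in crop pixels, with a box standing in every slot. The right-hand view agrees. Next I'll fit the rack pose.

```bash
cat >> h.py <<'E'
def plan(tx,ty,tz,yaw,cmd=None):
    """tool-frame shift (m, in current tool axes) and spin (deg) to the target"""
    s=env.read_state(); p=s["eef_pos"]; w=s["ee_rot"][2]
    d=np.array([tx,ty,tz])-p; c,n=np.cos(w),np.sin(w)
    sp=-np.degrees((yaw-w+np.pi)%(2*np.pi)-np.pi)
    r=lambda a:(round(d[0]*np.cos(a)+d[1]*np.sin(a),4),round(d[0]*np.sin(a)-d[1]*np.cos(a),4),round(-d[2],4))
    print("now",p.round(4),np.degrees(s["ee_rot"]).round(2),"shift(now axes)",r(w),"shift(target axes)",r(yaw),"spin",round(sp,2))
E
python3 - <<'E'
from h import *
c=viewer.calibration("top")
P=[onz(c,(145+x/3.735,145+y/3.7375),.01) for x,y in [(25,78),(310,33),(341,222),(48,267)]]
P=np.array(P)[:,:2]; print(P.round(4), P.mean(0))
e=P[1]-P[0]+P[2]-P[3]; f=P[0]-P[3]+P[1]-P[2]
print(np.linalg.norm(e)/2,np.linalg.norm(f)/2,np.degrees(np.arctan2(e[0],-e[1])),np.degrees(np.arctan2(f[1],f[0])))
yaw=np.radians(180+8.7)
m=P.mean(0); plan(m[0]-.0*np.cos(yaw),m[1],.30,yaw)
E
```

```text
[[0.5913 0.3125]
 [0.6386 0.0641]
 [0.4722 0.0315]
 [0.4262 0.282 ]] [0.5320656  0.17249411]
0.2537981736996289 0.16872234041784717 10.593932619949427 10.780654760429783
now [0.1431 0.5564 0.2139] [-1.7992e+02 -1.0000e-02  1.6557e+02] shift(now axes) (np.float64(-0.4724), np.float64(-0.2749), np.float64(-0.0861)) shift(target axes) (np.float64(-0.3264), np.float64(-0.4383), np.float64(-0.0861)) spin -23.13
```

```bash
python3 -m creep '[0,0,-0.02,-6.3,1,0,0,-0.02,-6.3,1,0,0,-0.02,-6.3,1,0,0,-0.02,-6.3,1,-0.0222,-0.0321,0,0,1,-0.0222,-0.0321,0,0,1,-0.0222,-0.0321,0,0,1,-0.0222,-0.0321,0,0,1,-0.0222,-0.0321,0,0,1,-0.0222,-0.0321,0,0,1]'
python3 -m creep '[-0.0222,-0.0321,0,0,1,-0.0222,-0.0321,0,0,1,-0.0222,-0.0321,0,0,1,-0.0222,-0.0321,0,0,1,-0.0222,-0.0321,0,0,1,-0.0222,-0.0321,0,0,1,-0.0222,-0.0321,0,0,1,-0.0222,-0.0321,0,0,1,0,0,0,0,1]'
python3 - <<'E'
from h import *
import json
c=viewer.calibration("wrist"); im=viewer.get_image("wrist")
cv2.imwrite("pics/w1.png",im[:,:,::-1])
json.dump({k:np.array(v).tolist() for k,v in c.items()},open("w1.json","w"))
E
```

```text
time: 0.98
eef_pos: [0.3109, 0.391, 0.2944]
ee_rot: [-3.142, -0.0, -2.953]
wrist_force: [0.9, 0.3, -0.8]
opening: 0.0922
grasp_force: 0.0
time: 1.73
eef_pos: [0.5359, 0.1684, 0.2935]
ee_rot: [-3.139, -0.0, -2.96]
wrist_force: [-0.1, 0.8, -0.2]
opening: 0.0917
grasp_force: 0.0
```

View pics/w1.png

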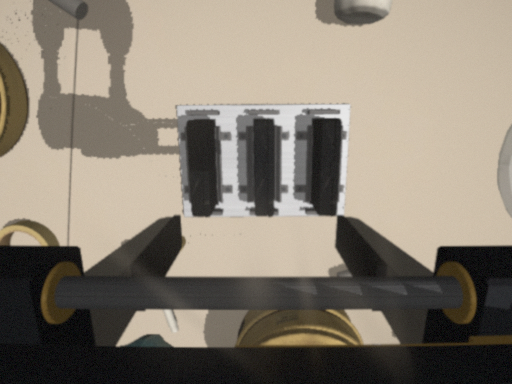

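The wrist view shows the rack squarely, with plate corners at about (178,105), (349,104), (346,216) and (183,217). Box tops are near (327,120-212), (264,120-212) and (202,120-212). I'll move over the left slot and triangulate the box tops.

```bash
python3 -m creep '[0,0.0225,0.02,0,0.6,0,0.0225,0.02,0,0.6,0,0.0225,0.02,0,0.6,0,0.0225,0.02,0,0.6,0,0,0,0,0.6]'
python3 - <<'E'
from h import *
import json
c=viewer.calibration("wrist"); im=viewer.get_image("wrist")[:,:,::-1]
cv2.imwrite("pics/w2.png",im)
json.dump({k:np.array(v).tolist() for k,v in c.items()},open("w2.json","w"))
a=cv2.imread("pics/w1.png")[95:225,170:355]
cv2.imwrite("pics/c2.png",np.hstack([cv2.resize(a,(370,600*370//800*0+260),interpolation=2),im[0:260,82:512]]))
E
```

```text
time: 2.2
eef_pos: [0.511, 0.2652, 0.2096]
ee_rot: [3.14, -0.009, -2.949]
wrist_force: [-1.7, -0.1, -1.2]
opening: 0.0607
grasp_force: 0.0
```

View pics/c2.png

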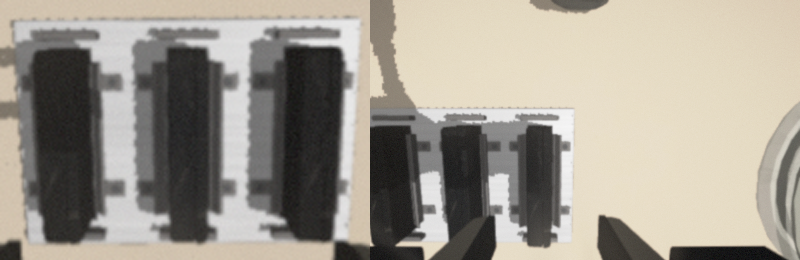

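The crop shows the left-slot box top from (321,47) to (314,240) in view 1, and from (539.5,125) to (539,246) in view 2. The middle box is at (188,47)-(188,240) in view 1. The near and far ends of the left box are usable in both views.

Run:
```python
from h import *
import json
a=json.load(open("w1.json"));b=json.load(open("w2.json"))
A=lambda x,y:(170+x/2,95+y/2); B=lambda x,y:(x-288,y)
N,r1=tri([(a,A(321.5,47)),(b,B(539.5,125))]);F,r2=tri([(a,A(314,240)),(b,B(539,246))])
print("left",N.round(4),F.round(4),np.linalg.norm(F-N),(N+F)/2,r1,r2)
M,r3=tri([(a,A(188,47)),(b,B(456,126))]); print("mid near",M,r3)
z=.077
for n,p,q in [("L",(321.5,47),(314,240)),("M",(188,47),(188.5,240)),("R",(53.5,47),(63.5,240))]:
    p,q=onz(a,A(*p),z),onz(a,A(*q),z); d=q-p
    print(n,((p+q)/2).round(4),np.linalg.norm(d).round(4),np.degrees(np.arctan2(d[1],d[0])).round(2))
p,q=onz(b,B(539.5,125),z),onz(b,B(539,246),z);d=q-p;print("L2",(p+q)/2,np.linalg.norm(d),np.degrees(np.arctan2(d[1],d[0])))
P=np.array([onz(a,A(*u),.01) for u in [(12,19),(360,17),(353,243),(27,243)]])
print("rack",P.round(4),P.mean(0)); 
f=P[2]-P[1]+P[3]-P[0]; e=P[1]-P[0]+P[2]-P[3]; print(np.linalg.norm(e)/2,np.linalg.norm(f)/2,np.degrees(np.arctan2(-e[0],e[1])),np.degrees(np.arctan2(f[1],f[0])))
# plate in view 2
print("plate near-left corner: v1",P[1],"v2",onz(b,B(574,108),.01))
plan(.516,.256,.07,np.radians(190.5))
```

```text
left [0.4558 0.2466 0.0627] [0.5819 0.2701 0.0699] 0.1284645547028792 [0.51884019 0.25830888 0.06627287] [np.float64(0.7867287596596464), np.float64(0.7867287596597002)] [np.float64(0.04330189964056287), np.float64(0.04330189964053049)]
mid near [0.47225136 0.16251335 0.06216529] [np.float64(0.0017874541037174456), np.float64(0.0017874541038019668)]
L [0.5185 0.2557 0.077 ] 0.1251 11.28
M [0.5337 0.174  0.077 ] 0.125 10.84
R [0.5488 0.0922 0.077 ] 0.1252 10.85
L2 [0.51683586 0.25815442 0.077     ] 0.12622464240016504 10.51798907635676
rack [[0.4756 0.0349 0.01  ]
 [0.4288 0.281  0.01  ]
 [0.5953 0.318  0.01  ]
 [0.6418 0.067  0.01  ]] [0.53536358 0.17524484 0.01      ]
0.25291781452612677 0.16993013610617266 10.632547235457876 11.722095906458346
plate near-left corner: v1 [0.42875926 0.28102229 0.01      ] v2 [0.42888247 0.28156846 0.01      ]
now [0.5127 0.2636 0.2119] [-180.     -0.33 -169.  ] shift(now axes) (np.float64(-0.0018), np.float64(-0.0081), np.float64(0.1419)) shift(target axes) (np.float64(-0.0019), np.float64(-0.0081), np.float64(0.1419)) spin 0.5
```

```bash
python3 -m creep '[-0.002,-0.003,0.034,0,0.6,-0.002,-0.003,0.034,0,0.6,0,0,0.034,0,0.6,0,0,0,0,0.6,0,0,0,0,0.6]'
python3 - <<'E'
from h import *
import json
S=[]
c=viewer.calibration("wrist"); im=viewer.get_image("wrist")[:,:,::-1]; S.append(env.read_state())
cv2.imwrite("pics/w3.png",im); json.dump({k:np.array(v).tolist() for k,v in c.items()},open("w3.json","w"))
viewer.get_image("top"); S.append(env.read_state())
viewer.get_image("top"); S.append(env.read_state())
for s in S: print(s["time"],s["eef_pos"].round(4),np.degrees(s["ee_rot"]).round(2),s["wrist_force"].round(1),s["ft_torque"].round(3))
plan(.518,.2578,.046,np.radians(190.8))
E
```

```text
time: 2.67
eef_pos: [0.52, 0.2561, 0.1125]
ee_rot: [-3.141, -0.003, -2.954]
wrist_force: [-0.2, -0.3, 0.9]
opening: 0.0554
grasp_force: 0.0
2.7167 [0.5218 0.2567 0.1147] [-1.8000e+02  1.1000e-01 -1.6924e+02] [0.5 0.5 0.5] [-0.001  0.094 -0.006]
2.7667 [0.5227 0.257  0.1159] [ 179.99    0.27 -169.23] [ 0.2 -0.8 -0.1] [ 0.092 -0.012  0.059]
2.8167 [0.5231 0.2572 0.1162] [ 179.99    0.32 -169.23] [0.6 0.2 0.1] [-0.008 -0.018 -0.004]
now [0.5231 0.2572 0.1162] [ 179.99    0.32 -169.23] shift(now axes) (np.float64(0.0048), np.float64(0.0016), np.float64(0.0702)) shift(target axes) (np.float64(0.0048), np.float64(0.0016), np.float64(0.0702)) spin -0.03
```

View pics/w3.png

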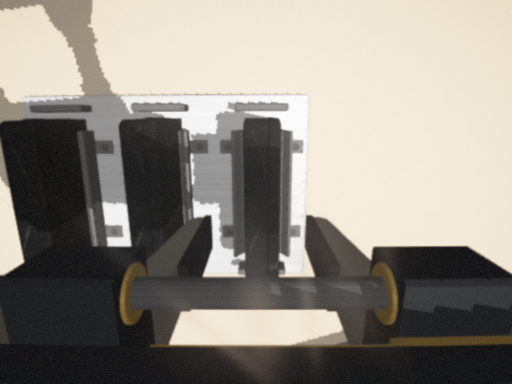

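The left box's near top edge is at (245-280, 119), centred on column 262.5. The fingers straddle it at columns 211-306. The box is about centred, and I'll compute the correction.

Run:
```python
from h import *
import json
b=json.load(open("w3.json"));a=json.load(open("w1.json"))
A=lambda x,y:(170+x/2,95+y/2)
for z in (.067,.077):
  l,r,m=onz(b,(245,119),z),onz(b,(280,119),z),onz(b,(262.5,119),z); print(z,m.round(4),np.linalg.norm(l-r), onz(b,(261.5,240),z).round(4), onz(a,A(321.5,47),z).round(4))
u=np.array([np.cos(np.radians(10.8)),np.sin(np.radians(10.8))])
print("centre if 131 long:",onz(b,(262.5,119),.075)[:2]+.0655*u)
print("plate corner",onz(b,(308,95),.01).round(4))
P,r=tri([(b,(262.5,119)),(a,A(321.5,47))]);print("tri",P,r)
env.read_state(); plan(.518,.2578,.046,np.radians(190.8))
```

```text
0.067 [0.457  0.2462 0.067 ] 0.024135779372369895 [0.5446 0.2624 0.067 ] [0.4567 0.2458 0.067 ]
0.077 [0.457 0.246 0.077] 0.023014832351648588 [0.5406 0.2615 0.077 ] [0.4571 0.2435 0.077 ]
centre if 131 long: [0.52134323 0.25833537]
plate corner [0.4298 0.2814 0.01  ]
tri [0.45682901 0.24615273 0.06537857] [np.float64(0.15993127142334015), np.float64(0.15993127142333585)]
now [0.5231 0.2572 0.1162] [ 179.99    0.32 -169.23] shift(now axes) (np.float64(0.0048), np.float64(0.0016), np.float64(0.0702)) shift(target axes) (np.float64(0.0048), np.float64(0.0016), np.float64(0.0702)) spin -0.03
```

```bash
python3 -m creep '[0.0014,0.0008,0.03,0,0.55,0.0014,0.0008,0.02,0,0.55,0,0,0.012,0,0.55,0,0,0.008,0,0.55,0,0,0,0,0.55,0,0,0,0,0,0,0,0,0,0,0,0,0,0,0,0,0,0,0,0,0,0,0,0,0]'
python3 - <<'E'
from h import *
s=env.read_state();print({k:np.round(v,4) for k,v in s.items() if k not in("q","joint_vel","effort")})
E
```

```text
time: 3.65
eef_pos: [0.5186, 0.2581, 0.0437]
ee_rot: [3.141, 0.002, -2.954]
wrist_force: [-0.9, 0.8, 3.2]
opening: 0.026
grasp_force: 30.0
{'time': np.float64(3.65), 'eef_pos': array([0.5186, 0.2581, 0.0437]), 'ee_rot': array([ 3.1414e+00,  2.0000e-03, -2.9535e+00]), 'wrist_force': array([-0.9085,  0.8172,  3.2418]), 'ft_torque': array([ 0.0412,  0.0066, -0.0034]), 'grasp_force': np.float64(29.9667), 'opening': np.float64(0.026)}
```

```bash
cat > ft.py <<'E'
from h import *
T=[]
for i in range(6):
    viewer.get_image("top"); s=env.read_state(); T.append(np.r_[s["wrist_force"],s["ft_torque"]])
T=np.array(T); u=np.array([np.cos(np.radians(10.8)),np.sin(np.radians(10.8))])
print("t",round(s["time"],2),"F",T.mean(0)[:3].round(2),"pitch moment mean",(T[:,4]*u[0]-T[:,3]*u[1]).mean().round(3),"each",(T[:,4]*u[0]-T[:,3]*u[1]).round(3),"open",s["opening"].round(4))
print(s["eef_pos"].round(4),np.degrees(s["ee_rot"]).round(2))
E
python3 -m creep '[0,0,-0.01,0,0,0,0,-0.015,0,0,0,0,-0.02,0,0,0,0,-0.025,0,0,0,0,-0.025,0,0,0,0,-0.02,0,0,0,0,-0.01,0,0,0,0,0,0,0,0,0,0,0,0]'; python3 ft.py
python3 -m creep '[0.03,0,0,0,0,0.04,0,0,0,0,-0.04,0,0,0,0,-0.04,0,0,0,0,-0.03,0,0,0,0,0.03,0,0,0,0,0.04,0,0,0,0,0.04,0,0,0,0,0,0,0,0,0,0,0,0,0,0]'; python3 ft.py
python3 -m creep '[-0.04,0,0,0,0,-0.04,0,0,0,0,-0.04,0,0,0,0,0.04,0,0,0,0,0.04,0,0,0,0,-0.04,0,0,0,0,-0.03,0,0,0,0,0,0,0,0,0,0,0,0,0,0]'; python3 ft.py
```

```text
time: 4.4
eef_pos: [0.5174, 0.2577, 0.167]
ee_rot: [-3.142, -0.001, -2.954]
wrist_force: [-0.5, 0.0, -3.9]
opening: 0.0257
grasp_force: 30.0
time: 5.53
eef_pos: [0.4461, 0.2443, 0.1659]
ee_rot: [-3.141, -0.004, -2.953]
wrist_force: [0.2, 0.0, -3.0]
opening: 0.0258
grasp_force: 30.0
time: 6.58
eef_pos: [0.5586, 0.2651, 0.1675]
ee_rot: [3.142, 0.001, -2.954]
wrist_force: [0.5, 0.7, -3.5]
opening: 0.0257
grasp_force: 30.0Traceback (most recent call last):
  File "ft.py", line 6, in <module>
    print("t",round(s["time"],2),"F",T.mean(0)[:3].round(2),"pitch moment mean",(T[:,4]*u[0]-T[:,3]*u[1]).mean().round(3),"each",(T[:,4]*u[0]-T[:,3]*u[1]).round(3),"open",s["opening"].round(4))
                                                                                                                                                                           ^^^^^^^^^^^^^^^^^^
AttributeError: 'float' object has no attribute 'round'
Traceback (most recent call last):
  File "ft.py", line 6, in <module>
    print("t",round(s["time"],2),"F",T.mean(0)[:3].round(2),"pitch moment mean",(T[:,4]*u[0]-T[:
[... 154 characters left out ...]
                                                                                                                   ^^^^^^^^^^^^^^^^^^
AttributeError: 'float' object has no attribute 'round'
Traceback (most recent call last):
  File "ft.py", line 6, in <module>
    print("t",round(s["time"],2),"F",T.mean(0)[:3].round(2),"pitch moment mean",(T[:,4]*u[0]-T[:,3]*u[1]).mean().round(3),"each",(T[:,4]*u[0]-T[:,3]*u[1]).round(3),"open",s["opening"].round(4))
                                                                                                                                                                           ^^^^^^^^^^^^^^^^^^
AttributeError: 'float' object has no attribute 'round'
```

```bash
sed -i 's/s\["opening"\].round(4)/round(float(s["opening"]),4)/' ft.py; python3 ft.py
python3 -m creep '[0.04,0,0,0,0,0.04,0,0,0,0,0.04,0,0,0,0,0,0,0,0,0,0,0,0,0,0]'; python3 ft.py
python3 -m creep '[-0.04,0,0,0,0,-0.04,0,0,0,0,-0.04,0,0,0,0,0,0,0,0,0,0,0,0,0,0]'; python3 ft.py
```

```text
t 7.18 F [-0.14  0.15 -2.98] pitch moment mean 0.088 each [0.126 0.081 0.078 0.051 0.109 0.084] open 0.0258
[0.557  0.2653 0.1676] [-180.     -0.   -169.22]
time: 7.6
eef_pos: [0.4366, 0.2425, 0.1667]
ee_rot: [-3.141, -0.002, -2.953]
wrist_force: [0.8, -0.0, -2.7]
opening: 0.0254
grasp_force: 30.0
t 7.9 F [ 0.3  -0.46 -3.04] pitch moment mean -0.053 each [-0.049  0.189 -0.113 -0.135 -0.13  -0.082] open 0.0261
[0.4407 0.243  0.1683] [ 1.7999e+02  1.0000e-01 -1.6925e+02]
time: 8.32
eef_pos: [0.5587, 0.265, 0.1658]
ee_rot: [-3.141, -0.002, -2.955]
wrist_force: [-0.8, 0.3, -4.1]
opening: 0.0259
grasp_force: 30.0
t 8.62 F [ 0.05  0.05 -2.67] pitch moment mean 0.076 each [0.057 0.052 0.108 0.098 0.082 0.058] open 0.0261
[0.5564 0.2653 0.1683] [ 1.8000e+02  4.0000e-02 -1.6921e+02]
```

The left box's pitch moment swings from about +0.085 to -0.11 N·m, so it probably rattles. I'll return it and compare with the others.

```bash
python3 -m creep '[0.02,0,0,0,0,0.02,0,0,0,0,0,0,0,0,0,0,0,0,0,0,0,0,0,0,0]'
python3 - <<'E'
from h import *
viewer.get_image("top");plan(.5186,.2581,.0437,np.radians(190.78))
E
```

```text
time: 9.03
eef_pos: [0.5182, 0.2579, 0.1684]
ee_rot: [3.142, 0.002, -2.953]
wrist_force: [0.8, 0.1, -3.0]
opening: 0.0255
grasp_force: 30.0
now [0.5185 0.2579 0.1683] [ 1.8000e+02  1.0000e-01 -1.6923e+02] shift(now axes) (np.float64(-0.0001), np.float64(0.0002), np.float64(0.1246)) shift(target axes) (np.float64(-0.0001), np.float64(0.0002), np.float64(0.1246)) spin -0.01
```

```bash
python3 -m creep '[0,0,0.02,0,0,0,0,0.025,0,0,0,0,0.025,0,0,0,0,0.02,0,0,0,0,0.015,0,0,0,0,0.01,0,0,0,0,0.007,0,0,0,0,0.003,0,0,0,0,0,0,0,0,0,0,0,0]'; python3 -m creep '[0,0,0,0,0.3,0,0,0,0,0.5,0,0,0,0,0.5,0,0,-0.015,0,0.5,0,0,-0.025,0,0.5,0,0,-0.025,0,0.5,0,0,-0.015,0,0.5,0,0,0,0,0.5]'
python3 - <<'E'
from h import *
cv2.imwrite("pics/w4.png",viewer.get_image("wrist")[:,:,::-1])
plan(.5354,.1746,.046,np.radians(190.78))
E
```

```text
time: 9.92
eef_pos: [0.5187, 0.258, 0.0442]
ee_rot: [-3.141, 0.001, -2.953]
wrist_force: [-3.3, -1.9, 4.7]
opening: 0.0254
grasp_force: 30.0
time: 10.58
eef_pos: [0.5209, 0.2587, 0.1271]
ee_rot: [3.141, 0.009, -2.954]
wrist_force: [1.0, -0.4, 0.6]
opening: 0.0459
grasp_force: 0.0
now [0.5196 0.2583 0.1246] [ 179.98    0.29 -169.23] shift(now axes) (np.float64(0.0001), np.float64(-0.0851), np.float64(0.0786)) shift(target axes) (np.float64(0.0001), np.float64(-0.0851), np.float64(0.0786)) spin -0.01
```

View pics/w4.png

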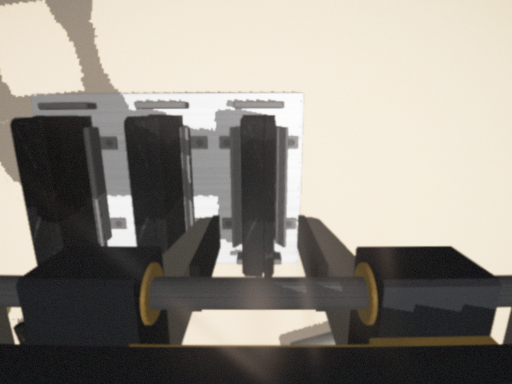

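The left box stands seated again in its slot, with its top at (242-276, 116) to about 275. Next is the middle slot.

```bash
python3 -m creep '[0,-0.025,0,0,0.55,0,-0.03,0,0,0.55,0,-0.02,0,0,0.55,0,-0.01,0,0,0.55,0,0,0.015,0,0.55,0,0,0.025,0,0.55,0,0,0.02,0,0.55,0,0,0.012,0,0.55,0,0,0.008,0,0.55,0,0,0,0,0.55]'
python3 -m creep '[0,0,0,0,0,0,0,0,0,0,0,0,0,0,0,0,0,0,0,0,0,0,0,0,0]'
```

```text
time: 11.47
eef_pos: [0.5319, 0.1743, 0.0403]
ee_rot: [3.141, -0.004, -2.953]
wrist_force: [0.5, -0.1, -0.1]
opening: 0.0507
grasp_force: 0.0
time: 11.88
eef_pos: [0.5345, 0.1745, 0.0437]
ee_rot: [-3.142, 0.002, -2.954]
wrist_force: [-0.2, 0.5, 4.0]
opening: 0.0259
grasp_force: 30.0
```

```bash
python3 -m creep '[0,0,-0.01,0,0,0,0,-0.015,0,0,0,0,-0.02,0,0,0,0,-0.025,0,0,0,0,-0.025,0,0,0,0,-0.02,0,0,0,0,-0.01,0,0,0,0,0,0,0,0,0,0,0,0]'
python3 -m creep '[0.03,0,0,0,0,0.04,0,0,0,0,-0.04,0,0,0,0,-0.04,0,0,0,0,-0.03,0,0,0,0,0.03,0,0,0,0,0.04,0,0,0,0,0.04,0,0,0,0,0,0,0,0,0,0,0,0,0,0]'; python3 ft.py
python3 -m creep '[-0.04,0,0,0,0,-0.04,0,0,0,0,-0.04,0,0,0,0,0.04,0,0,0,0,0.04,0,0,0,0,-0.04,0,0,0,0,-0.03,0,0,0,0,0,0,0,0,0,0,0,0,0,0]'; python3 ft.py
python3 -m creep '[0.04,0,0,0,0,0.04,0,0,0,0,0.04,0,0,0,0,0,0,0,0,0,0,0,0,0,0]'; python3 ft.py
python3 -m creep '[-0.04,0,0,0,0,-0.04,0,0,0,0,0,0,0,0,0,0,0,0,0,0]'; python3 ft.py
```

```text
time: 12.63
eef_pos: [0.5334, 0.1742, 0.1672]
ee_rot: [-3.142, -0.0, -2.954]
wrist_force: [-0.3, 0.2, -3.4]
opening: 0.0258
grasp_force: 30.0
time: 13.47
eef_pos: [0.4608, 0.1609, 0.1642]
ee_rot: [3.141, -0.007, -2.953]
wrist_force: [0.9, -0.1, -2.8]
opening: 0.026
grasp_force: 30.0
t 13.77 F [ 0.13 -0.27 -2.6 ] pitch moment mean -0.018 each [-0.051 -0.014 -0.052  0.005 -0.04   0.042] open 0.0258
[0.466  0.1612 0.1679] [-1.8000e+02  4.0000e-02 -1.6923e+02]
time: 14.52
eef_pos: [0.5743, 0.1817, 0.1675]
ee_rot: [-3.141, 0.001, -2.954]
wrist_force: [0.5, 0.3, -1.9]
opening: 0.026
grasp_force: 30.0
t 14.82 F [ 0.16  0.27 -2.78] pitch moment mean -0.009 each [ 0.015 -0.013  0.003 -0.005 -0.005 -0.048] open 0.0255
[0.5734 0.1818 0.1682] [-1.8000e+02  5.0000e-02 -1.6922e+02]
time: 15.23
eef_pos: [0.4527, 0.1593, 0.167]
ee_rot: [3.141, -0.001, -2.953]
wrist_force: [0.7, 0.9, -2.3]
opening: 0.026
grasp_force: 30.0
t 15.53 F [ 0.71 -0.2  -2.68] pitch moment mean -0.033 each [-0.086 -0.059 -0.047  0.014  0.018 -0.04 ] open 0.026
[0.4565 0.1594 0.1682] [-1.7999e+02  8.0000e-02 -1.6923e+02]
time: 15.87
eef_pos: [0.5352, 0.1743, 0.1662]
ee_rot: [3.141, -0.002, -2.954]
wrist_force: [-0.4, -0.5, -3.2]
opening: 0.0257
grasp_force: 30.0
t 16.17 F [-0.09 -0.37 -2.59] pitch moment mean 0.002 each [ 0.011  0.031 -0.023 -0.008  0.016 -0.014] open 0.0258
[0.5332 0.1743 0.1683] [-1.7999e+02  5.0000e-02 -1.6922e+02]
```

The middle box's moment stays flat at about 0, so it doesn't rattle. I'll put it back and go to the right slot.

```bash
python3 -m creep '[0,0,0.02,0,0,0,0,0.025,0,0,0,0,0.025,0,0,0,0,0.02,0,0,0,0,0.015,0,0,0,0,0.01,0,0,0,0,0.007,0,0,0,0,0.003,0,0,0,0,0,0,0,0,0,0,0,0]'; python3 -m creep '[0,0,0,0,0.3,0,0,0,0,0.5,0,0,0,0,0.5,0,0,-0.015,0,0.5,0,0,-0.025,0,0.5,0,0,-0.025,0,0.5,0,0,-0.015,0,0.5,0,0,0,0,0.5]'
python3 -m creep '[0,-0.025,0,0,0.55,0,-0.03,0,0,0.55,0,-0.02,0,0,0.55,0,-0.01,0,0,0.55,0,0,0,0,0.55,0,0,0,0,0.55]'
python3 - <<'E'
from h import *
c=viewer.calibration("wrist"); im=viewer.get_image("wrist")[:,:,::-1]
cv2.imwrite("pics/w5.png",im)
u=np.array([-np.sin(np.radians(10.8)),np.cos(np.radians(10.8))]); plan(.5354-.085*u[0],.1746-.085*u[1],.0437,np.radians(190.78))
E
```

```text
time: 17.0
eef_pos: [0.5347, 0.1744, 0.0438]
ee_rot: [-3.141, 0.003, -2.953]
wrist_force: [0.0, -0.2, -1.4]
opening: 0.0257
grasp_force: 30.0
time: 17.67
eef_pos: [0.5368, 0.1746, 0.1271]
ee_rot: [-3.141, 0.008, -2.954]
wrist_force: [0.6, 0.6, 0.6]
opening: 0.0455
grasp_force: 0.0
time: 18.17
eef_pos: [0.5491, 0.091, 0.1219]
ee_rot: [3.141, -0.001, -2.955]
wrist_force: [0.2, -0.1, 0.1]
opening: 0.0508
grasp_force: 0.0
now [0.5491 0.0916 0.122 ] [ 1.7995e+02 -5.0000e-02 -1.6922e+02] shift(now axes) (np.float64(-0.0021), np.float64(-0.0009), np.float64(0.0783)) shift(target axes) (np.float64(-0.0021), np.float64(-0.0009), np.float64(0.0783)) spin -0.0
```

View pics/w5.png

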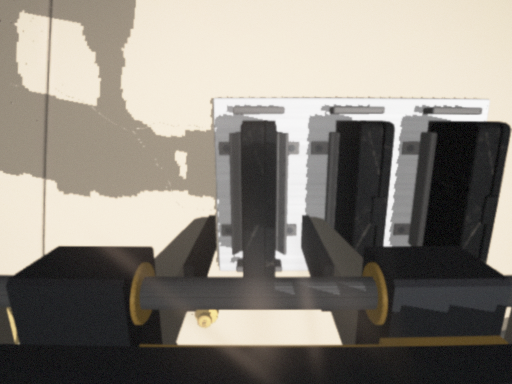

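The right box is at columns 241-276, centred between the fingers at 216-302. The other two boxes stand in their slots, and a weight is visible at (205,318), well behind the rack.

```bash
python3 -m creep '[0,0,0.015,0,0.55,0,0,0.025,0,0.55,0,0,0.02,0,0.55,0,0,0.012,0,0.55,0,0,0.008,0,0.55,0,0,0,0,0.55,0,0,0,0,0,0,0,0,0,0,0,0,0,0,0,0,0,0,0,0]'
python3 -m creep '[0,0,0,0,0,0,0,0,0,0]'
python3 -m creep '[0,0,-0.01,0,0,0,0,-0.015,0,0,0,0,-0.02,0,0,0,0,-0.025,0,0,0,0,-0.025,0,0,0,0,-0.02,0,0,0,0,-0.01,0,0,0,0,0,0,0,0,0,0,0,0]'
python3 -m creep '[0.03,0,0,0,0,0.04,0,0,0,0,-0.04,0,0,0,0,-0.04,0,0,0,0,-0.03,0,0,0,0,0.03,0,0,0,0,0.04,0,0,0,0,0.04,0,0,0,0,0,0,0,0,0,0,0,0,0,0]'; python3 ft.py
python3 -m creep '[-0.04,0,0,0,0,-0.04,0,0,0,0,-0.04,0,0,0,0,0.04,0,0,0,0,0.04,0,0,0,0,-0.04,0,0,0,0,-0.03,0,0,0,0,0,0,0,0,0,0,0,0,0,0]'; python3 ft.py
python3 -m creep '[0.04,0,0,0,0,0.04,0,0,0,0,0.04,0,0,0,0,0,0,0,0,0,0,0,0,0,0]'; python3 ft.py
python3 -m creep '[-0.04,0,0,0,0,-0.04,0,0,0,0,0,0,0,0,0,0,0,0,0,0]'; python3 ft.py
```

```text
time: 19.05
eef_pos: [0.5504, 0.0909, 0.0438]
ee_rot: [-3.141, 0.002, -2.954]
wrist_force: [-0.7, 4.5, 0.3]
opening: 0.0263
grasp_force: 8.3
time: 19.22
eef_pos: [0.5504, 0.0909, 0.0437]
ee_rot: [-3.141, 0.002, -2.954]
wrist_force: [-0.2, 1.5, 4.8]
opening: 0.0258
grasp_force: 30.0
time: 19.97
eef_pos: [0.5491, 0.0907, 0.167]
ee_rot: [3.141, -0.001, -2.954]
wrist_force: [-0.3, -0.4, -3.2]
opening: 0.0258
grasp_force: 30.0
time: 20.8
eef_pos: [0.4766, 0.0779, 0.164]
ee_rot: [3.14, -0.007, -2.954]
wrist_force: [0.6, -0.6, -2.9]
opening: 0.0256
grasp_force: 30.0
t 21.1 F [ 0.37 -0.15 -2.91] pitch moment mean -0.003 each [ 0.023 -0.044  0.005  0.019 -0.002 -0.022] open 0.0256
[0.4818 0.0777 0.1678] [-1.7999e+02  3.0000e-02 -1.6922e+02]
time: 21.85
eef_pos: [0.5901, 0.0983, 0.1674]
ee_rot: [-3.141, 0.001, -2.953]
wrist_force: [0.6, -0.1, -2.8]
opening: 0.0261
grasp_force: 30.0
t 22.15 F [-0.01 -0.09 -3.3 ] pitch moment mean -0.013 each [ 0.028 -0.016  0.    -0.031 -0.035 -0.021] open 0.026
[0.5893 0.0982 0.1682] [-1.7998e+02  5.0000e-02 -1.6923e+02]
time: 22.57
eef_pos: [0.4685, 0.0758, 0.167]
ee_rot: [3.141, -0.001, -2.954]
wrist_force: [1.2, -0.2, -3.0]
opening: 0.0261
grasp_force: 30.0
t 22.87 F [ 0.28  0.08 -3.01] pitch moment mean -0.023 each [-0.064  0.053 -0.043 -0.038 -0.034 -0.011] open 0.0256
[0.4723 0.0758 0.1682] [-1.7998e+02  7.0000e-02 -1.6922e+02]
time: 23.2
eef_pos: [0.551, 0.0909, 0.1662]
ee_rot: [3.141, -0.002, -2.953]
wrist_force: [-0.4, -0.4, -3.8]
opening: 0.0258
grasp_force: 30.0
t 23.5 F [-0.29 -0.29 -3.45] pitch moment mean -0.005 each [ 0.03  -0.055  0.022 -0.004 -0.022 -0.003] open 0.0255
[0.5492 0.0907 0.1683] [-1.7999e+02  5.0000e-02 -1.6923e+02]
```

The right box's moment is flat too, so the left box holds the disc. I'll return the right box, go back over to the left slot and take that one out.

```bash
python3 -m creep '[0,0,0.02,0,0,0,0,0.025,0,0,0,0,0.025,0,0,0,0,0.02,0,0,0,0,0.015,0,0,0,0,0.01,0,0,0,0,0.007,0,0,0,0,0.003,0,0,0,0,0,0,0,0,0,0,0,0]'; python3 -m creep '[0,0,0,0,0.3,0,0,0,0,0.5,0,0,0,0,0.5,0,0,-0.015,0,0.5,0,0,-0.025,0,0.5,0,0,-0.025,0,0.5,0,0,-0.015,0,0.5,0,0,0,0,0.5]'
python3 -m creep '[0,0.025,0,0,0.5,0,0.035,0,0,0.5,0,0.035,0,0,0.5,0,0.035,0,0,0.5,0,0.025,0,0,0.5,0,0.015,0,0,0.5,0,0,0,0,0.5,0,0,0,0,0.5]'
python3 - <<'E'
from h import *
c=viewer.calibration("wrist"); im=viewer.get_image("wrist")[:,:,::-1]
cv2.imwrite("pics/w6.png",im)
viewer.get_image("top")
plan(.5187,.258,.0437,np.radians(190.78))
E
```

```text
time: 24.33
eef_pos: [0.5503, 0.0907, 0.0439]
ee_rot: [-3.141, 0.002, -2.954]
wrist_force: [-0.8, -0.4, -0.6]
opening: 0.0259
grasp_force: 30.0
time: 25.0
eef_pos: [0.5528, 0.0906, 0.1272]
ee_rot: [-3.14, 0.008, -2.953]
wrist_force: [-0.9, -1.0, 0.7]
opening: 0.0461
grasp_force: 0.0
time: 25.67
eef_pos: [0.5172, 0.2579, 0.1215]
ee_rot: [-3.141, -0.001, -2.952]
wrist_force: [-0.1, -0.8, -0.7]
opening: 0.046
grasp_force: 0.0
now [0.5178 0.2568 0.1219] [-1.7997e+02 -5.0000e-02 -1.6927e+02] shift(now axes) (np.float64(-0.0011), np.float64(0.001), np.float64(0.0782)) shift(target axes) (np.float64(-0.0011), np.float64(0.001), np.float64(0.0782)) spin -0.05
```

View pics/w6.png

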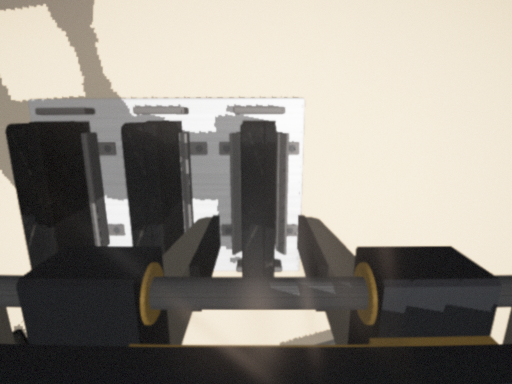

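All three boxes are seated, with the left one centred at column 259. I'll take it.

```bash
python3 -m creep '[0,0.0005,0.015,0,0.5,0,0.0005,0.025,0,0.5,0,0,0.02,0,0.5,0,0,0.012,0,0.5,0,0,0.008,0,0.5,0,0,0,0,0.5,0,0,0,0,0,0,0,0,0,0,0,0,0,0,0,0,0,0,0,0]'
python3 -m creep '[0,0,0,0,0,0,0,0,0,0]'
python3 -m creep '[0,0,-0.01,0,0,0,0,-0.015,0,0,0,0,-0.02,0,0,0,0,-0.025,0,0,0,0,-0.025,0,0,0,0,-0.02,0,0,0,0,-0.01,0,0,0,0,0,0,0,0,0,0,0,0]'
python3 - <<'E'
from h import *
im=viewer.get_image("top")[:,:,::-1]
hsv=cv2.cvtColor(np.ascontiguousarray(im[140:245,285:385]),cv2.COLOR_BGR2HSV)
m=((hsv[:,:,0]>12)&(hsv[:,:,0]<32)&(hsv[:,:,1]>100)&(hsv[:,:,2]>70)).astype(np.uint8)
n,l,st,ce=cv2.connectedComponentsWithStats(m); i=1+np.argmax(st[1:,4]); print(st[i])
ys,xs=np.where(l==i); c=viewer.calibration("top")
h=cv2.convexHull(np.c_[xs,ys].astype(np.int32)); (ex,ey),ax,_=cv2.fitEllipse(h); print(ex+285,ey+140,ax,onz(c,(ex+285,ey+140),.05))
print(env.read_state()["q"].round(2)); plan(.5104,-.283,.168,np.radians(190.78))
E
```

```text
time: 26.6
eef_pos: [0.5188, 0.2588, 0.044]
ee_rot: [-3.141, 0.003, -2.953]
wrist_force: [-0.0, -0.6, 3.6]
opening: 0.0259
grasp_force: 30.0
time: 26.77
eef_pos: [0.5188, 0.2589, 0.044]
ee_rot: [-3.141, 0.003, -2.953]
wrist_force: [0.2, -1.7, 5.9]
opening: 0.0261
grasp_force: 30.0
time: 27.52
eef_pos: [0.5171, 0.2588, 0.1669]
ee_rot: [3.142, -0.001, -2.954]
wrist_force: [-0.9, -0.6, -3.6]
opening: 0.0256
grasp_force: 30.0
[ 18  21  66  65 579]
335.3287925720215 192.70434188842773 (64.69853210449219, 65.89318084716797) [ 0.5125544  -0.28163386  0.05      ]
[ 0.25  0.21  1.64  0.    1.3  -1.5 ]
now [0.5165 0.2585 0.1659] [-1.7999e+02 -1.7000e-01 -1.6923e+02] shift(now axes) (np.float64(0.1072), np.float64(-0.5309), np.float64(-0.0021)) shift(target axes) (np.float64(0.1072), np.float64(-0.5308), np.float64(-0.0021)) spin -0.01
```

```bash
python3 -m creep '[0.003,-0.015,0,0,0,0.005,-0.025,0,0,0,0.006,-0.03,0,0,0,0.006,-0.03,0,0,0,0.006,-0.03,0,0,0,0.006,-0.03,0,0,0,0.006,-0.03,0,0,0,0.006,-0.03,0,0,0,0.006,-0.03,0,0,0,0.006,-0.03,0,0,0]'
python3 -m creep '[0.006,-0.03,0,0,0,0.006,-0.03,0,0,0,0.006,-0.03,0,0,0,0.006,-0.03,0,0,0,0.006,-0.03,0,0,0,0.006,-0.03,0,0,0,0.006,-0.03,0,0,0,0.005,-0.025,0,0,0,0.003,-0.015,0,0,0,0,0,0,0,0]'
python3 - <<'E'
from h import *
viewer.get_image("top"); print(env.read_state()["q"].round(2)); plan(.511,-.2825,.124,np.radians(190.78))
E
```

```text
time: 28.4
eef_pos: [0.5133, -0.0278, 0.1653]
ee_rot: [3.14, -0.003, -2.954]
wrist_force: [0.3, 0.0, -4.1]
opening: 0.0258
grasp_force: 30.0
time: 29.23
eef_pos: [0.5114, -0.2839, 0.1657]
ee_rot: [3.14, -0.002, -2.957]
wrist_force: [-0.1, -0.4, -3.3]
opening: 0.0257
grasp_force: 30.0
[-0.71  0.22  1.62  0.    1.3  -2.47]
now [ 0.5117 -0.2819  0.1658] [ 1.7984e+02 -1.0000e-01 -1.6934e+02] shift(now axes) (np.float64(0.0008), np.float64(-0.0005), np.float64(0.0418)) shift(target axes) (np.float64(0.0008), np.float64(-0.0005), np.float64(0.0418)) spin -0.12
```

```bash
python3 -m creep '[0,0,0.01,0,0,0,0,0.014,0,0,0,0,0.012,0,0,0,0,0.006,0,0,0,0,0.002,0,0,0,0,0,0,0,0,0,0,0,0,0,0,0,0,0,0,0,0,0,0,0,0,0,0,0]'
python3 - <<'E'
from h import *
cv2.imwrite("pics/s9.png",np.vstack([viewer.get_image("scene")[:,:,::-1][120:340,:], viewer.get_image("top")[:,:,::-1][100:300,:]])); s=env.read_state(); print(s["eef_pos"],s["joint_vel"].round(3),s["time"])
E
```

```text
time: 30.12
eef_pos: [0.5128, -0.282, 0.1243]
ee_rot: [-3.141, 0.001, -2.954]
wrist_force: [-1.0, -0.3, -3.8]
opening: 0.026
grasp_force: 30.0
[ 0.51270497 -0.28189936  0.12399201] [ 0.     0.002  0.001  0.001 -0.001 -0.   ] 30.2167
```

View pics/s9.png

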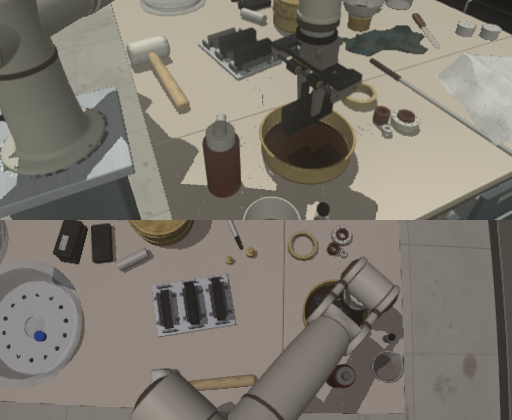

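The box hangs upright over the pan in the scene view, around (310,105), with the weights untouched at about (228,258) and (250,252). The left slot still looks dark at this scale, so I'll check it by image difference.

Run:
```python
from h import *
for n in ("scene","top"):
    im=viewer.get_image(n)[:,:,::-1].astype(int); o=cv2.imread(f"pics/{n}0.png").astype(int); c=viewer.calibration(n)
    for s,p in [("L",(.5187,.258)),("M",(.5347,.1745)),("R",(.5505,.0908))]:
        v=[]
        for t in (-.04,-.02,0,.02,.04):
            for z in (.074,.06,.045):
                q=np.round(proj(c,np.array([p[0]+t*.982,p[1]+t*.187,z]))).astype(int); v.append((o[q[1],q[0]].mean(),im[q[1],q[0]].mean()))
        v=np.array(v); print(n,s,"before",v[:,0].round(0).astype(int).tolist(),"after",v[:,1].round(0).astype(int).tolist())
    for s,p in [("w",(.7125,-.0095,.02)),("ws",(.684,.0615,.016)),("mould",(.316,-.285,.15))]:
        q=np.round(proj(c,np.array(p))).astype(int); a=np.s_[q[1]-6:q[1]+7,q[0]-6:q[0]+7]; print(n,s,abs(im[a]-o[a]).mean().round(1))
```

```text
scene L before [46, 45, 44, 43, 44, 43, 45, 42, 45, 43, 42, 42, 43, 42, 40] after [171, 171, 80, 170, 171, 81, 169, 170, 83, 170, 170, 78, 169, 169, 91]
scene M before [46, 42, 43, 44, 41, 41, 42, 39, 41, 43, 38, 40, 40, 39, 37] after [54, 51, 52, 51, 50, 49, 50, 48, 49, 50, 46, 47, 48, 45, 44]
scene R before [46, 42, 43, 44, 42, 41, 44, 41, 42, 44, 40, 41, 42, 40, 41] after [52, 47, 49, 50, 46, 48, 50, 45, 47, 48, 45, 45, 45, 43, 43]
scene w 46.4
scene ws 66.3
scene mould 25.1
top L before [38, 38, 37, 37, 37, 37, 38, 38, 39, 39, 40, 39, 38, 38, 38] after [39, 40, 41, 37, 40, 40, 37, 39, 41, 36, 40, 41, 41, 40, 41]
top M before [38, 37, 37, 35, 36, 35, 34, 37, 37, 36, 40, 37, 37, 37, 36] after [39, 38, 38, 37, 36, 36, 35, 38, 36, 38, 40, 39, 37, 38, 36]
top R before [38, 39, 38, 37, 37, 38, 39, 39, 37, 38, 39, 40, 37, 37, 38] after [39, 40, 38, 38, 37, 38, 38, 37, 36, 38, 39, 39, 39, 38, 37]
top w 0.7
top ws 0.7
top mould 42.4
```

The scene view now shows bench where the left box stood. The middle and right boxes are in place, and the weights are unchanged in the top view. Handing in.

```bash
python3 -c "
from cell import env
s=env.read_state();print(s['time'],s['opening'],s['grasp_force'],s['eef_pos']);print(env.close_job())"
```

```text
30.3167 0.02586802726038682 29.97134467586875 [ 0.5125748  -0.28181993  0.12377638]
the job is handed in; nothing more can be done
None
```

The left box rattled. I handed in at about 30 s with it held still and upright, about 3 cm above the pan's rim over its middle; the other two boxes are back in the rack and the weights haven't moved.

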